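Latch and seat a water filter cover

TASK

Close up the white countertop water filter: swing its steel latch bar shut until it rests in the catch, then turn the yellow wing fastener clockwise until the wing lines up with the two white marks on the grey cover, and only then press the cover down flush with the frame. The seal pushes back, so finish while still holding the cover pressed fully down with the fingers; do not let go. Leave the other things standing around alone.

Things in the scene. Friction and masses are not known exactly. Their poses are not given: they have to be found in the camera images.
- filter: white water filter housing, 180x180 mm, standing fixed on a wooden board over the hob (board top 73 mm above the worktop). Origin: centre of its underside; z up, x away from the robot (near edge at x=-90 mm), y left. A flat frame 28 mm wide round the cover has its top at z=60 mm. A wall cabinet hangs 0.58 m over the worktop, right of y=-0.1 and beyond x=0.65 m in the room: keep the arm clear of it.
- catch (a point): middle of the dark C-shaped catch (14x20x26 mm, on the frame, mouth open to the housing's +y) where the latch bar's free end rests when shut; at x=-79, y=+56, z=72 mm of the housing
- cover: grey square cover 120x120x6 mm; origin: centre of its top face, over the housing's centre. Raised, the top is 8 mm above the frame (z=68 mm of the housing); fully pressed it is flush (z=60). It moves only straight up and down on a springy seal and carries the wing fastener. Two white marks 16x4 mm lie fore and aft of the fastener, along the housing's x.
- press_spot (a point): a free spot on the cover's top, at x=-40, y=-30 mm of the cover, good for pressing with closed fingers (pushing down on the held wing does as well). About 2 N starts the cover moving, about 9 N holds it flush; let go, it comes up. While the fastener is not aligned a crossbar beneath stops it after about 1 mm.
- key_mid (a point): middle of the fastener's yellow wing: 40 mm long along its own x, 10 mm thick along y, standing from 3 to 31 mm above the cover's top on a black disc (42 mm diameter) that turns with it. This point is 17 mm above the cover's top, on the vertical axis at x=+12, y=-12 mm of the housing. It rides down with the cover.
- key (a joint): angle of the wing, rad: 0 = parallel to the housing's x, in line with the white marks (the crossbar then passes its slot, within about 0.16 either way); positive is anticlockwise from above; starts 0.9 to 1.5, so turn clockwise. No stop at 0: it turns on to -0.5. Friction 0.03 N m; it stays where left.
- latch_knob (a point): red upright round knob on the steel latch bar, 14 mm diameter, 30 mm tall, 115 mm from the bar's pivot; the point is half-way up, 15 mm above the bar's top. Bar 152 mm long, 12 mm wide, 6 mm thick, its top at z=75.5 mm of the housing. The point's -x points from the pivot to the bar's free end.
- latch_hinge (a point): pivot of the latch bar, vertical axis, at x=+76, y=+56 mm of the housing
- latch (a joint): angle of the latch bar, rad: 0 = shut (stop), lying along the housing's x over the cover's left edge with its end in the catch; grows as it swings out to the left (clockwise from above), up to 1.5. Friction 0.08 N m; it stays where left.
- mug_mid (a point): striped mug 86x120x90 mm, half-way up; a bystander, leave it alone
- tin_mid (a point): blue tin 58 mm diameter, 72 mm tall, half-way up; a bystander, leave it alone
- tumbler_mid (a point): small clear tumbler 50 mm diameter, 58 mm tall, half-way up; a bystander, leave it alone

How it is judged (in metres and radians):
On the way, in this order (a step that is already met when the one before it is completed fails the run):
1. the latch bar is shut in its catch (within 0.07 rad) while the fastener is still turned away and the cover raised (value of joint latch below 0.07 rad and value of joint key above 0.3 rad and z of cover in the frame of filter above 0.065 m), for 0.2 s.
2. the wing is in line with the marks (within 0.2 rad), the latch still shut and the cover not yet pressed down (less than 4 mm) (value of joint latch below 0.07 rad and value of joint key between -0.2 and 0.2 rad and z of cover in the frame of filter above 0.064 m), for 0.1 s.
At the end, for the whole second after the job is handed in: The latch bar is within 0.07 rad of shut, the wing within 0.2 rad of the marks, and the fingers are still holding the cover (or its wing, more than 2 N of contact) pressed down to within 1.5 mm of flush (value of joint latch below 0.07 rad and value of joint key between -0.2 and 0.2 rad and z of cover in the frame of filter below 0.0615 m and contact force between cover and the fingers above 2 N); the arm keeps its last pose, push and grip.
It fails at once if the mug is moved more than 3 cm (distance of mug_mid from where it was at the start of the episode above 0.03 m).
It fails at once if the tin is moved more than 3 cm (distance of tin_mid from where it was at the start of the episode above 0.03 m).
It fails at once if the tumbler is moved more than 3 cm (distance of tumbler_mid from where it was at the start of the episode above 0.03 m).
It also fails if it takes over 48 s, if anything falls off the work surface, if the arm or the gripper's body presses on something with over 40 N, if the wrist force passes 120 N, or if a joint passes its speed limit or range.

ROBOT

A 6-joint arm with a two-finger parallel gripper is mounted at the origin on a cart in front of the work surface, level with it; the furniture and walls round the work are solid. World frame = base frame: x ahead of the robot, y to its left, z up, the work surface at z = 0. Lengths are in m, angles in degrees, forces in N, time in s.
With the tool pointing down it reaches from about 0.3 to 0.75 m from the base axis. Payload 8.5 kg.
Tool frame: the origin (TCP) lies between the finger pads; the fingertips stand env.finger_overhang ahead of it and the grasp point (between the pads) lies 2 mm behind it (env.finger_overhang is the distance from the TCP to the fingertips, in m); z points along the fingers, y is the line along which they close (so a half turn about z gives the same grasp; the last joint's range is limited). The gripper opens to 85 mm and grips with 20 to 120 N. Pads are 22 mm wide; open, the fingers measure 114 mm over their backs; the gripper's body (76 mm by 85 mm) begins 54 mm behind the grasp point. The pads swing forward as they close: fully open they stand 13 mm farther back than shut.
Start: joints at [-84.872, 21.807, 74.336, -0, 83.858, -12.336], TCP at [0.165, -0.525, 0.248] pointing down, gripper open.
Joint ranges: [-178.18, 178.18], [-50.72, 133.34], [12.68, 142.11], [-81.47, 261.47], [9.98, 163.14], [-165.26, 165.26]. Speed limits (degrees/s): [136.94, 136.94, 180, 180, 180, 180].

INTERFACE

Orientations are given as a 3x3 rotation matrix whose columns are the frame's x, y, z axes.
In Python, from rig import env gives the robot as it stands. The module is installed in compiled form; this text tells all that it offers.
- The arm moves only by the tool jog_arm, never from a script. Its arguments are lists of equal length, an entry for each row: "hand": the finger opening in m, from 0 to 0.0854; "travel": the shift along the world's x, y, z in m, a list of three; "yaw": the turn about the world's z in rad. A call has exactly 5 rows; each row shifts and turns the commanded pose from where the row before left it; what a row does not reach is not made up. A row lasts 1/8 s, in which the tool goes at most 62.5 mm and 10.7 degrees, less where a joint would pass 70% of its speed; a pose out of reach is approached as far as the arm can. A call is refused whole if a number of a shift passes 0.0625 or a number of a turn 0.188, either way. A call with a gripper value outside its range is refused whole. The fingers move at their own pace and stop on an object; "grip_force" is the grip in N (left out, the last holds). Time passes only in rows, so rows that do not move let the fingers close, or fill a call up. It gives the time, the measured TCP pose, the force, the opening and the grip force at its end, in the units of the state.
- env.observe(): the state, without advancing time (a new reading comes with each control period).
- env.get_image(name): name is "side" or "top"; returns the picture (400x640x3 uint8, red, green, blue); there is no depth.
- env.calibration(name): a dict with "fx", "fy", "cx", "cy" (pixels), "position" and "rotation" of the camera in the world. Camera axes: x right, y down, z forward; pixel columns grow to the right and rows downward; lengths in m; the calibration is good to about 2 mm. A picture is of the moment at which its call begins. calibration takes no time and is no camera call.
- env.close_job(): hands the job in; it is judged then, once.
The state is a dict: "time_s": time; "q": joint angles; "qvel": joint speeds; "joint_efforts": joint torques, N m; "position": TCP position; "tool_rot": TCP orientation; "ft_force": force on the tool from outside, world axes, zero at the start; "wrist_torque": the same for the moment, N m; "grip_width": finger opening in m; "gripper_force": force on a finger pad.
Only numpy, scipy, OpenCV 4.12 (cv2) and the standard library are available. Lean on these libraries where they do the work, as an engineer would, in place of code of your own. Each camera call takes 0.05 s, during which the arm holds its last target. There are 200 camera calls.

## Working session

There is one attempt and no reset: what is moved stays moved. The work goes in short steps, Python scripts to look and compute and a tool call to move; the robot and the scene stay as the last step left them, time stands still between calls to the robot, and variables do not carry over. Pictures are saved under pics/ and viewed, at most 10 in all, crops included, and the job is handed in when it is done.

Besides the shell and the picture viewer there is one more tool, called after "Emit:" as name(argument=value, ...), one argument or row to a line, values as JSON. jog_arm: Moves the arm, as the interface text tells. Its arguments: {"type":"object","properties":{"hand":{"type":"array"},"travel":{"type":"array"},"yaw":{"type":"array"},"grip_force":{"type":"number"}},"required":["hand","travel","yaw"]}

```bash
mkdir -p pics; python3 - <<'E'
from rig import env
import cv2
for n in("side","top"):
    cv2.imwrite(f"pics/{n}0.png",env.get_image(n)[:,:,::-1]); print(n,env.calibration(n))
s=env.observe();print(s["time_s"],s["position"],s["tool_rot"],s["ft_force"],s["grip_width"],env.finger_overhang)
E
```

```text
side {'fx': 364.92314345250065, 'fy': 364.92314345250065, 'cx': 317.7288304556988, 'cy': 199.12669492958108, 'position': array([ 0.34183737, -0.79718318,  0.49638726]), 'rotation': array([[ 0.9665887 , -0.08915597,  0.24032789],
       [-0.25545614, -0.41249886,  0.87440657],
       [ 0.02117641, -0.90658475, -0.42149218]])}
top {'fx': 460.3501328910428, 'fy': 460.3501328910428, 'cx': 313.8453921026823, 'cy': 195.8298605662125, 'position': array([ 0.52109899, -0.04597488,  1.2511126 ]), 'rotation': array([[-1.23729129e-04, -9.99281216e-01,  3.79082617e-02],
       [-9.99778612e-01,  9.21229328e-04,  2.10208907e-02],
       [-2.10407035e-02, -3.78972683e-02, -9.99060101e-01]])}
0.1 [ 0.16502356 -0.52440037  0.24779085] [[ 9.53920575e-01  3.00059208e-01 -8.84836550e-05]
 [ 3.00059071e-01 -9.53919763e-01  1.28086356e-03]
 [ 2.99928596e-04 -1.24839242e-03 -9.99999176e-01]] [ 0.48870417 -0.24159585  0.29787029] 0.08537387282435585 0.017
```

View pics/top0.png

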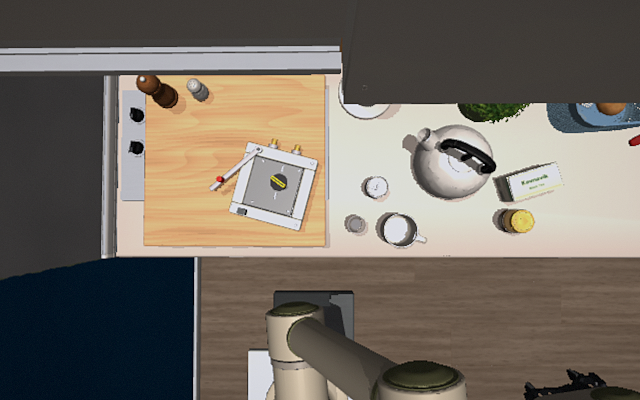

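View pics/side0.png

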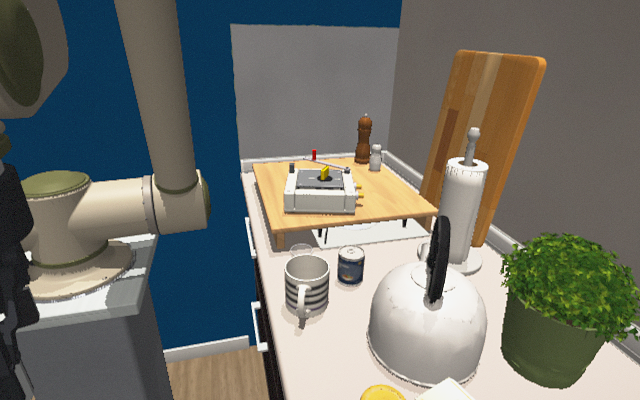

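The top view shows the filter at about (277,185), the red knob at (219,180), the yellow wing at (279,182), the hinge end of the bar at (258,150) and the dark catch at (241,212). The mug, tumbler and tin stand to the right at x≥350.

```bash
cat > h.py <<'E'
import numpy as np, cv2
from rig import env
def ray(n,uv,z):
    c=env.calibration(n); d=c["rotation"]@np.array([(uv[0]-c["cx"])/c["fx"],(uv[1]-c["cy"])/c["fy"],1])
    return c["position"]+d*(z-c["position"][2])/d[2]
def proj(n,p):
    c=env.calibration(n); q=c["rotation"].T@(np.asarray(p)-c["position"])
    return np.array([c["fx"]*q[0]/q[2]+c["cx"],c["fy"]*q[1]/q[2]+c["cy"]])
def blob(im,lo,hi,box):
    h=cv2.cvtColor(im,cv2.COLOR_RGB2HSV); m=cv2.inRange(h,lo,hi); k=np.zeros_like(m); x0,y0,x1,y1=box; k[y0:y1,x0:x1]=m[y0:y1,x0:x1]
    n,l,s,c=cv2.connectedComponentsWithStats(k)
    if n<2: return None
    i=1+np.argmax(s[1:,4]); pts=np.argwhere(l==i)[:,::-1].astype(np.float32)
    return s[i,4],c[i],cv2.minAreaRect(pts)
E
python3 - <<'E'
from h import *
t=env.get_image("top")
b=(190,130,330,240)
for nm,lo,hi,z in(("yellow",(22,120,80),(35,255,255),.172),("red",(0,150,80),(6,255,255),.1785),("white",(0,0,190),(180,40,255),.133),("grey",(0,0,110),(180,30,180),.141)):
    r=blob(t,lo,hi,b); print(nm,r, ray("top",r[1],z)); print(np.array([ray("top",p,z)[:2] for p in cv2.boxPoints(r[2])]).round(4).tolist())
cv2.imwrite("pics/c1.png",cv2.resize(t[130:240,195:330,::-1],None,fx=5.5,fy=5.4,interpolation=cv2.INTER_CUBIC))
E
```

```text
yellow (np.int32(77), array([277.62337662, 181.37662338]), ((277.6013488769531, 181.35812377929688), (16.972156524658203, 4.766153335571289), 35.53767776489258)) [0.59615656 0.06197613 0.172     ]
[[0.6033, 0.0816], [0.6124, 0.0751], [0.5891, 0.0425], [0.58, 0.049]]
red (np.int32(27), array([218.88888889, 178.51851852]), ((219.00003051757812, 178.50001525878906), (4.949747085571289, 4.949747085571289), 45.0)) [0.6026403  0.19937936 0.1785    ]
[[0.6027, 0.2074], [0.6109, 0.1992], [0.6027, 0.1909], [0.5945, 0.1991]]
white (np.int32(2476), array([272.72455574, 184.41478191]), ((266.3884582519531, 181.7423095703125), (86.74102020263672, 76.30403137207031), 15.255120277404785)) [0.59146694 0.07782211 0.133     ]
[[0.5361, 0.22], [0.7166, 0.172], [0.6599, -0.0333], [0.4807, 0.0155]]
grey (np.int32(2201), array([271.43616538, 185.94229896]), ((274.0477294921875, 185.94607543945312), (58.940330505371094, 51.91902160644531), 14.931416511535645)) [0.58726463 0.08004922 0.141     ]
[[0.545, 0.1589], [0.6668, 0.127], [0.6295, -0.0114], [0.5083, 0.0208]]
```

View pics/c1.png

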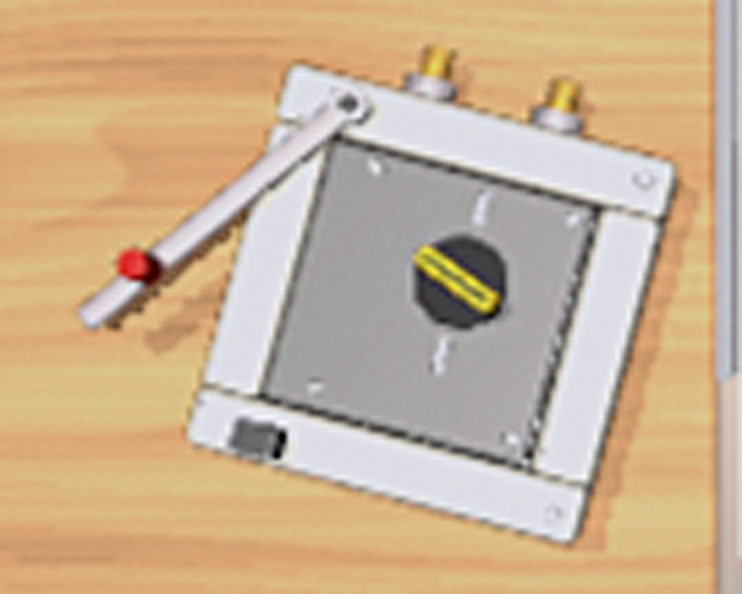

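The crop shows the housing corners at crop pixels (287,65), (677,165), (577,545) and (188,437). The hinge is at (348,103), the knob at (138,263), the wing at (457,281) and the white marks at (483,207) and (441,355).

```bash
python3 - <<'E'
from h import *
P=lambda u,v,z: ray("top",(195+u/5.5-.4,130+v/5.4-.4),z)[:2]
c=np.array([P(*p,.133) for p in((287,65),(677,165),(577,545),(188,437))])
print(c.round(4).tolist(), "side",np.linalg.norm(c-np.roll(c,-1,0),axis=1)); ctr=c.mean(0)
x=c[0]+c[1]-c[2]-c[3]; y=c[0]+c[3]-c[1]-c[2]
print("ctr",ctr,"yaw x",np.arctan2(x[1],x[0]),"yaw y",np.arctan2(-y[0],y[1]))
a=(np.arctan2(x[1],x[0])+np.arctan2(-y[0],y[1]))/2
R=np.array([[np.cos(a),-np.sin(a)],[np.sin(a),np.cos(a)]])
W=lambda X,Y:ctr+R@[X,Y]
h=P(348,103,.1505);k=P(138,263,.1785);w=P(457,281,.172);ca=P(257,436,.158)
print("hinge",h,W(.076,.056)); print("catch",ca,W(-.079,.056)); print("wing",w,W(.012,-.012))
d=k-W(.076,.056); print("knob",k,np.linalg.norm(d),"latch",a+np.pi-np.arctan2(d[1],d[0]))
v=P(415,255,.172)-P(498,305,.172); print("key",np.arctan2(v[1],v[0])-a,np.linalg.norm(v))
m=P(483,207,.141)-P(441,355,.141); print("marks yaw",np.arctan2(m[1],m[0]))
print("shutknob",W(-.039,.056),"press",W(-.04,-.03))
E
```

```text
[[0.6965, 0.1418], [0.6505, -0.0318], [0.4793, 0.0123], [0.5279, 0.185]] side [0.17966596 0.17682459 0.17930458 0.17407671]
ctr [0.58856633 0.07682832] yaw x -0.25140261099044103 yaw y -0.266424114262082
hinge [0.6766456  0.11201383] [0.67637085 0.11150347]
catch [0.52814819 0.14979199] [0.5265372  0.15118816]
wing [0.59554239 0.06181517] [0.59709399 0.06215593]
knob [0.60314203 0.19749335] 0.11294565242024447 latch 0.6064618303186999
key 1.2789998402195937 0.0418217328832381
marks yaw -0.26924494631309864
shutknob [0.56520395 0.14094695] press [0.54221867 0.05806947]
```

Emit:
jog_arm(
  hand=[0.04,0.04,0.04,0.04,0.04],
  travel=[
    [0.02,0.04,0.01],
    [0.028,0.046,0.01],
    [0.028,0.046,0.01],
    [0.028,0.046,0.005],
    [0.028,0.046,0],
  ],
  yaw=[-0.08,-0.08,-0.08,-0.08,-0.08],
  grip_force=20,
)

```text
time_s: 0.78
position: [0.2977, -0.2991, 0.2836]
tool_rot: [[0.995, -0.098, 0.0], [-0.098, -0.995, -0.001], [0.001, 0.001, -1.0]]
ft_force: [0.9, -0.0, -0.0]
grip_width: 0.0401
gripper_force: 0.0
```

Emit:
jog_arm(
  hand=[0.03,0.03,0.03,0.03,0.03],
  travel=[
    [0.028,0.046,0],
    [0.028,0.046,0],
    [0.028,0.046,0],
    [0.028,0.046,0],
    [0.028,0.046,0],
  ],
  yaw=[-0.06,-0.05,-0.05,0,0],
)

```text
time_s: 1.4
position: [0.4377, -0.0689, 0.2833]
tool_rot: [[0.968, -0.252, 0.0], [-0.252, -0.968, -0.0], [0.0, 0.0, -1.0]]
ft_force: [0.1, -0.7, 0.2]
grip_width: 0.0302
gripper_force: 0.0
```

Emit:
jog_arm(
  hand=[0.03,0.03,0.03,0.03,0.03],
  travel=[
    [0.031,0.05,-0.01],
    [0.031,0.05,-0.01],
    [0.031,0.05,-0.01],
    [0.031,0.05,-0.01],
    [0.031,0.05,-0.01],
  ],
  yaw=[0,0,0,0,0],
)

```text
time_s: 2.02
position: [0.5928, 0.1812, 0.2327]
tool_rot: [[0.968, -0.252, -0.0], [-0.252, -0.968, -0.0], [-0.0, 0.0, -1.0]]
ft_force: [0.2, -1.3, 1.3]
grip_width: 0.0298
gripper_force: 0.0
```

Emit:
jog_arm(
  hand=[0.03,0.03,0.03,0.03,0.03],
  travel=[
    [0.01,0.016,-0.015],
    [0,0,0],
    [0,0,0],
    [0,0,0],
    [0,0,0],
  ],
  yaw=[0,0,0,0,0],
)

```text
time_s: 2.65
position: [0.602, 0.1946, 0.2191]
tool_rot: [[0.967, -0.253, 0.001], [-0.253, -0.967, 0.0], [0.001, -0.0, -1.0]]
ft_force: [-0.1, 0.0, -0.4]
grip_width: 0.0302
gripper_force: 0.0
```

```bash
python3 - <<'E'
from h import *
t=env.get_image("side");s=env.observe();print(s["position"],s["q"])
print(proj("side",(.603,.198,.164)),proj("side",s["position"]))
cv2.imwrite("pics/s2.png",cv2.resize(t[100:230,230:390,::-1],None,fx=4,fy=4,interpolation=cv2.INTER_CUBIC))
r=blob(t,(0,150,80),(6,255,255),(230,100,390,230));print(r)
E
```

```text
[0.6020276  0.19474882 0.2189359 ] [ 7.22457204e+00  3.13644847e+01  6.29802550e+01 -1.79955318e-03
  8.56075084e+01  1.11893193e+02]
[314.72676949 154.08036728] [315.01895768 136.08765346]
(np.int32(27), array([313.96296296, 154.07407407]), ((314.0, 154.5), (9.0, 2.0), 90.0))
```

View pics/s2.png

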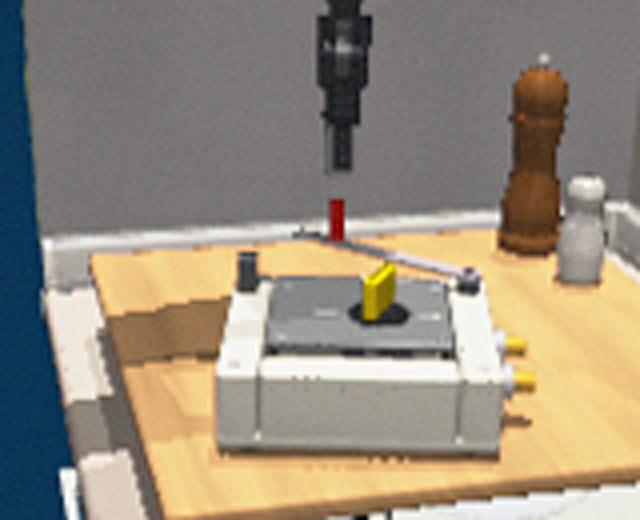

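The side view has the gripper standing straight above the red knob, which is at crop (336,220), full picture (314,154). That agrees with the prediction, so I descend.

Emit:
jog_arm(
  hand=[0.03,0.03,0.03,0.018,0.018],
  travel=[
    [0,0.002,-0.025],
    [0,0,-0.024],
    [0,0,0],
    [0,0,0],
    [0,0,0],
  ],
  yaw=[0,0,0,0,0],
)

```text
time_s: 3.32
position: [0.6025, 0.1975, 0.1706]
tool_rot: [[0.968, -0.252, 0.002], [-0.252, -0.968, 0.0], [0.002, -0.001, -1.0]]
ft_force: [-0.1, 0.5, 0.5]
grip_width: 0.018
gripper_force: 0.4
```

```bash
python3 - <<'E'
import numpy as np
H=np.array([.6764,.1115]);a=-.262
p0=None
for l in list(np.linspace(.606,0,9))+[-.03,-.05]:
    t=np.pi+a-l; p=H+.115*np.array([np.cos(t),np.sin(t)])
    print(round(l,3),p.round(4),None if p0 is None else (p-p0).round(4)); p0=p
E
```

```text
0.606 [0.6021 0.1992] None
0.53 [0.5956 0.1934] [-0.0064 -0.0059]
0.454 [0.5897 0.187 ] [-0.006  -0.0063]
0.379 [0.5842 0.1802] [-0.0055 -0.0068]
0.303 [0.5793 0.1731] [-0.0049 -0.0072]
0.227 [0.5749 0.1655] [-0.0044 -0.0075]
0.151 [0.5711 0.1577] [-0.0038 -0.0078]
0.076 [0.5679 0.1496] [-0.0032 -0.0081]
0.0 [0.5653 0.1413] [-0.0026 -0.0083]
-0.03 [0.5645 0.1379] [-0.0008 -0.0033]
-0.05 [0.564  0.1357] [-0.0005 -0.0022]
```

Emit:
jog_arm(
  hand=[0.018,0.018,0.018,0.018,0.018],
  travel=[
    [-0.0064,-0.0055,0],
    [-0.006,-0.006,0],
    [-0.0055,-0.0066,0],
    [-0.005,-0.007,0],
    [-0.0044,-0.0075,0],
  ],
  yaw=[0,0,0,0,0],
)

```text
time_s: 3.95
position: [0.5743, 0.1642, 0.1693]
tool_rot: [[0.968, -0.253, -0.0], [-0.253, -0.968, -0.0], [-0.0, 0.0, -1.0]]
ft_force: [-0.1, 0.5, -0.1]
grip_width: 0.0182
gripper_force: 0.5
```

Emit:
jog_arm(
  hand=[0.018,0.018,0.018,0.018,0.018],
  travel=[
    [-0.0038,-0.0078,0],
    [-0.0032,-0.008,0],
    [-0.0024,-0.006,0],
    [-0.001,-0.003,0],
    [0,0,0],
  ],
  yaw=[0,0,0,0,0],
)

```text
time_s: 4.58
position: [0.5644, 0.1401, 0.1693]
tool_rot: [[0.968, -0.253, 0.0], [-0.253, -0.968, 0.0], [0.0, -0.0, -1.0]]
ft_force: [0.4, 2.2, 0.0]
grip_width: 0.018
gripper_force: 0.9
```

Emit:
jog_arm(
  hand=[0.018,0.018,0.018,0.018,0.018],
  travel=[
    [-0.0002,-0.001,0],
    [-0.0002,-0.001,0],
    [-0.0002,-0.001,0],
    [0,0,0],
    [0,0,0],
  ],
  yaw=[0,0,0,0,0],
)

```text
time_s: 5.2
position: [0.5642, 0.1393, 0.1694]
tool_rot: [[0.968, -0.251, 0.002], [-0.251, -0.968, 0.004], [0.001, -0.005, -1.0]]
ft_force: [3.1, 13.8, -1.9]
grip_width: 0.0179
gripper_force: 7.1
```

```bash
python3 - <<'E'
from h import *
for n in("side",):
    t=env.get_image(n)
    cv2.imwrite("pics/s3.png",cv2.resize(t[120:220,260:380,::-1],None,fx=5,fy=5,interpolation=cv2.INTER_CUBIC))
s=env.observe();print(s["position"],s["ft_force"])
r=blob(t,(0,150,80),(6,255,255),(230,100,390,230));print(r,proj("side",(.5653,.1413,.164)))
E
```

```text
[0.56420257 0.13935785 0.16934884] [ 2.87874981 13.94537419 -1.4096746 ]
None [306.6548544  161.09932607]
```

View pics/s3.png

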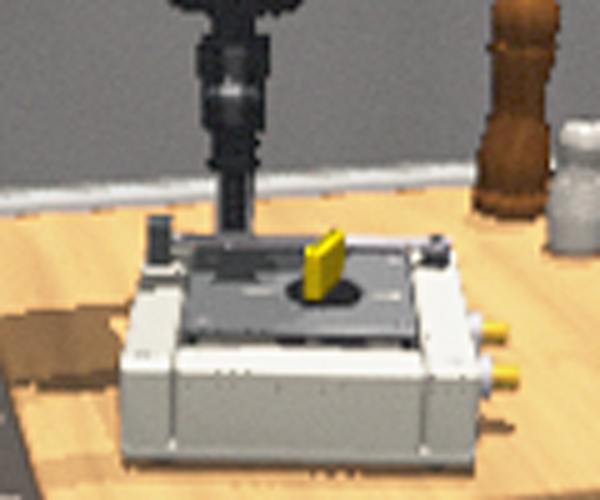

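The side view shows the bar lying along the cover's left edge with its end in the catch at crop (160,245). The 14 N reaction says it is against its stop. I release the knob and move to the wing.

Emit:
jog_arm(
  hand=[0.022,0.03,0.03,0.03,0.03],
  travel=[
    [0.0005,0.0035,0],
    [0,0,0],
    [0,0,0.03],
    [0,0,0.03],
    [0.008,-0.02,0.005],
  ],
  yaw=[0,0,0,0.1,0.187],
)

```text
time_s: 5.88
position: [0.5726, 0.1207, 0.2367]
tool_rot: [[0.999, 0.038, 0.004], [0.038, -0.999, -0.0], [0.004, 0.001, -1.0]]
ft_force: [0.8, -1.3, -0.8]
grip_width: 0.0301
gripper_force: 0.0
```

Emit:
jog_arm(
  hand=[0.03,0.03,0.03,0.03,0.03],
  travel=[
    [0.008,-0.02,0],
    [0.008,-0.02,0],
    [0.008,-0.018,0],
    [0,0,0],
    [0,0,0],
  ],
  yaw=[0.185,0.185,0.185,0.185,0.185],
)

```text
time_s: 6.5
position: [0.5963, 0.0617, 0.2342]
tool_rot: [[0.572, 0.82, -0.0], [0.82, -0.572, -0.001], [-0.001, 0.0, -1.0]]
ft_force: [-0.0, 0.2, -0.4]
grip_width: 0.0301
gripper_force: 0.0
```

Emit:
jog_arm(
  hand=[0.03,0.03,0.03,0.03,0.03],
  travel=[
    [0,0,0],
    [0,0,0],
    [0,0,0],
    [0,0,0],
    [0,0,0],
  ],
  yaw=[0.06,0,0,0,0],
)

```text
time_s: 7.12
position: [0.5962, 0.0625, 0.2343]
tool_rot: [[0.526, 0.85, -0.0], [0.85, -0.526, -0.0], [-0.0, 0.0, -1.0]]
ft_force: [0.3, 0.3, -0.1]
grip_width: 0.0299
gripper_force: 0.0
```

```bash
python3 - <<'E'
from h import *
t=env.get_image("side");s=env.observe();print(s["position"],s["q"],np.arctan2(*s["tool_rot"][1::-1,1]))
r=blob(t,(0,150,80),(6,255,255),(230,100,390,230));print("red",r,proj("side",(.5653,.1413,.164)))
r=blob(t,(22,120,80),(35,255,255),(300,150,345,190));print("yellow",r,proj("side",(.597,.062,.158)),proj("side",(.5955,.062,.158)))
cv2.imwrite("pics/s4.png",cv2.resize(t[110:210,260:380,::-1],None,fx=5,fy=5,interpolation=cv2.INTER_CUBIC))
E
```

```text
[0.59624111 0.0624453  0.23432636] [-5.32342182e+00  2.73807070e+01  6.74545096e+01 -1.48442741e-03
  8.51663318e+01  2.64338087e+01] -0.5542660502409358
red (np.int32(38), array([306.21052632, 161.42105263]), ((306.0, 161.5), (9.0, 4.0), 90.0)) [306.6548544  161.09932607]
yellow (np.int32(85), array([324.41176471, 172.62352941]), ((324.5, 172.5), (13.0, 7.0), 90.0)) [325.36476088 172.2377849 ] [324.81353838 172.27874292]
```

View pics/s4.png

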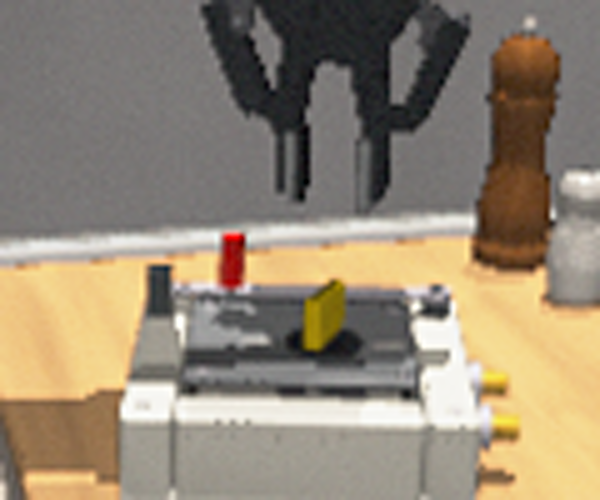

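The latch is still shut, with the knob at (306,161) as predicted. The fingers straddle the wing, which is at (324,173). I descend and grip.

Emit:
jog_arm(
  hand=[0.03,0.03,0.03,0.03,0.03],
  travel=[
    [0,0,-0.025],
    [0,0,-0.025],
    [0,0,-0.016],
    [0,0,0],
    [0,0,0],
  ],
  yaw=[0,0,0,0,0],
)

```text
time_s: 7.8
position: [0.5966, 0.0624, 0.1692]
tool_rot: [[0.526, 0.85, 0.001], [0.85, -0.526, -0.0], [0.001, 0.001, -1.0]]
ft_force: [-1.2, 0.7, 0.3]
grip_width: 0.0302
gripper_force: 0.0
```

Emit:
jog_arm(
  hand=[0.022,0.016,0.012,0.006,0.006],
  travel=[
    [0,0,0],
    [0,0,0],
    [0,0,0],
    [0,0,0],
    [0,0,0],
  ],
  yaw=[0,0,0,0,0],
  grip_force=20,
)

```text
time_s: 8.43
position: [0.595, 0.0629, 0.1682]
tool_rot: [[0.526, 0.851, -0.003], [0.851, -0.526, 0.001], [-0.001, -0.003, -1.0]]
ft_force: [-8.0, 1.2, 2.5]
grip_width: 0.0098
gripper_force: 24.7
```

Emit:
jog_arm(
  hand=[0.006,0.006,0.006,0.006,0.006],
  travel=[
    [-0.0017,0.001,0],
    [0,0,0],
    [0,0,0],
    [0,0,0],
    [0,0,0],
  ],
  yaw=[0,-0.1,-0.1,-0.1,-0.1],
)

```text
time_s: 9.05
position: [0.5948, 0.063, 0.1686]
tool_rot: [[0.818, 0.576, 0.001], [0.576, -0.818, -0.001], [0.0, 0.001, -1.0]]
ft_force: [-1.9, -2.3, 1.8]
grip_width: 0.0095
gripper_force: 24.6
```

Emit:
jog_arm(
  hand=[0.006,0.006,0.006,0.006,0.006],
  travel=[
    [0,0,0],
    [0,0,0],
    [0,0,0],
    [0,0,0],
    [0,0,0],
  ],
  yaw=[-0.12,-0.12,-0.12,-0.12,-0.12],
)

```text
time_s: 9.68
position: [0.5947, 0.0631, 0.1686]
tool_rot: [[1.0, 0.013, 0.001], [0.013, -1.0, -0.001], [0.001, 0.001, -1.0]]
ft_force: [-2.3, -1.7, 1.5]
grip_width: 0.0092
gripper_force: 24.6
```

Emit:
jog_arm(
  hand=[0.006,0.006,0.006,0.006,0.006],
  travel=[
    [0,0,0],
    [0,0,0],
    [0,0,0],
    [0,0,0],
    [0,0,0],
  ],
  yaw=[-0.12,-0.12,-0.035,0,0],
)

```text
time_s: 10.3
position: [0.5947, 0.0632, 0.1684]
tool_rot: [[0.967, -0.254, 0.0], [-0.254, -0.967, -0.001], [0.001, 0.0, -1.0]]
ft_force: [-1.1, -3.4, 2.3]
grip_width: 0.0095
gripper_force: 24.6
```

```bash
python3 - <<'E'
from h import *
t=env.get_image("side");s=env.observe();print(s["position"],s["ft_force"],s["wrist_torque"],np.arctan2(*s["tool_rot"][1::-1,1])+np.pi/2)
r=blob(t,(0,150,80),(6,255,255),(230,100,390,230));print("red",r)
cv2.imwrite("pics/s5.png",cv2.resize(t[130:210,270:370,::-1],None,fx=7,fy=7,interpolation=cv2.INTER_CUBIC))
E
```

```text
[0.59466844 0.06313966 0.16842093] [-0.78125015 -3.50059921  2.30527048] [-0.70215065  0.23307181  0.00664183] -0.25728888616333956
red (np.int32(34), array([306.14705882, 161.55882353]), ((306.0, 161.5), (9.0, 4.0), 90.0))
```

View pics/s5.png

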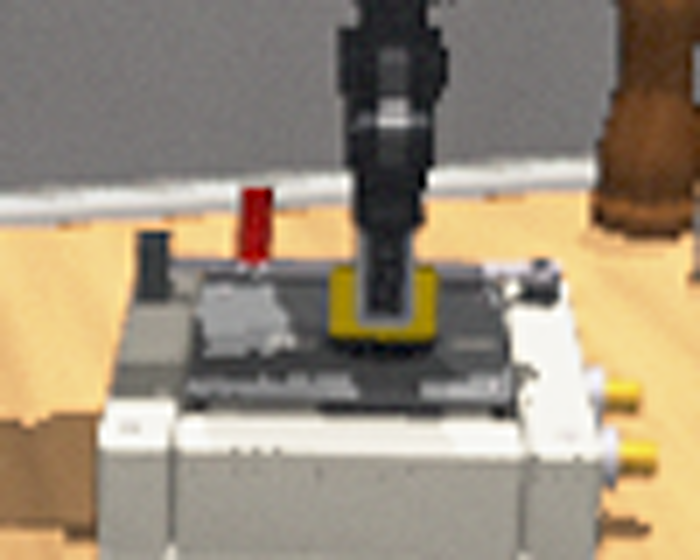

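The wing now lies along the marks (yaw -0.257 against -0.262), the latch is shut and the cover is still up. I tighten the grip and press down.

Emit:
jog_arm(
  hand=[0.004,0.004,0.004,0.004,0.004],
  travel=[
    [0,0,0],
    [0,0,0],
    [0,0,-0.002],
    [0,0,-0.002],
    [0,0,-0.002],
  ],
  yaw=[0,0,0,0,0],
  grip_force=60,
)

```text
time_s: 10.98
position: [0.5947, 0.0632, 0.1629]
tool_rot: [[0.967, -0.255, 0.001], [-0.255, -0.967, -0.001], [0.001, 0.0, -1.0]]
ft_force: [-3.9, -5.8, 7.5]
grip_width: 0.0085
gripper_force: 65.1
```

Emit:
jog_arm(
  hand=[0.004,0.004,0.004,0.004,0.004],
  travel=[
    [0,0,-0.001],
    [0,0,-0.001],
    [0,0,0],
    [0,0,0],
    [0,0,0],
  ],
  yaw=[0,0,0,0,0],
)

```text
time_s: 11.6
position: [0.5947, 0.0632, 0.1613]
tool_rot: [[0.967, -0.255, 0.001], [-0.255, -0.967, -0.001], [0.001, 0.0, -1.0]]
ft_force: [-3.3, -4.6, 8.9]
grip_width: 0.0086
gripper_force: 65.3
```

Down 7.1 mm at 8.9 N. I continue to the stop.

Emit:
jog_arm(
  hand=[0.004,0.004,0.004,0.004,0.004],
  travel=[
    [0,0,-0.001],
    [0,0,-0.001],
    [0,0,-0.001],
    [0,0,0],
    [0,0,0],
  ],
  yaw=[0,0,0,0,0],
)

```text
time_s: 12.22
position: [0.5948, 0.0632, 0.1607]
tool_rot: [[0.967, -0.255, 0.003], [-0.255, -0.967, -0.001], [0.004, 0.0, -1.0]]
ft_force: [-8.8, -4.4, 26.4]
grip_width: 0.0086
gripper_force: 68.0
```

```bash
python3 - <<'E'
from h import *
t=env.get_image("side");s=env.observe();print(s["position"],s["ft_force"],np.arctan2(*s["tool_rot"][1::-1,1])+np.pi/2)
r=blob(t,(0,150,80),(6,255,255),(230,100,390,230));print("red",r)
cv2.imwrite("pics/s6.png",cv2.resize(t[130:210,270:370,::-1],None,fx=7,fy=7,interpolation=cv2.INTER_CUBIC))
E
```

```text
[0.59476559 0.06320091 0.16072685] [-10.04698097  -5.16620277  25.26332906] -0.25789357590847883
red (np.int32(35), array([306.14285714, 161.77142857]), ((306.0, 162.0), (10.0, 4.0), 90.0))
```

View pics/s6.png

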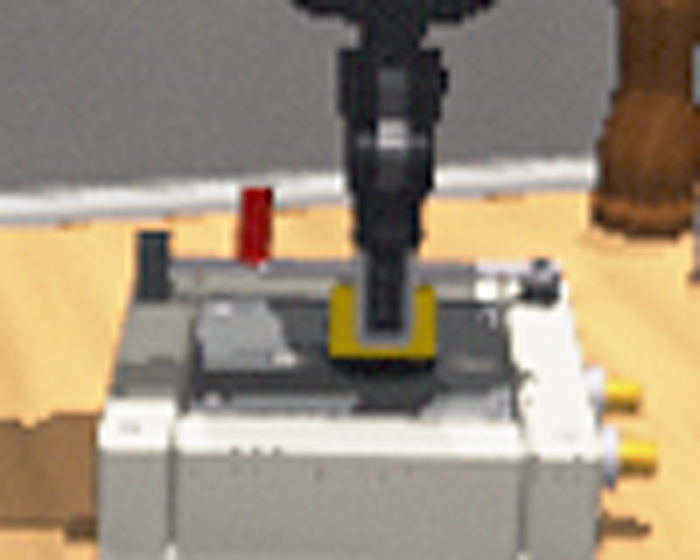

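The cover now sits level with the frame. The wing dropped about 3 px, which is about 8 mm, and the force rose sharply to 25 N at the hard stop. The latch is still shut, so I hand in.

```bash
python3 -c "
from rig import env
print(env.close_job())"
```

```text
the job is handed in; nothing more can be done
None
```

I handed the job in at about 12 s: the latch bar is shut in its catch, the wing is lined up with the marks, and the gripper is holding the cover pressed to its stop at about 25 N by the wing; no verdict came back.

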